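# Gauge a dowel in the bench micrometer

## Robot

A 6-joint arm with a two-finger parallel gripper is mounted at the origin on the work surface; the furniture and walls round the work are solid. World frame = base frame: x ahead of the robot, y to its left, z up, the work surface at z = 0. Lengths are in mm, angles in rad, forces in N, time in s.
With the tool pointing down it reaches from about 350 to 975 mm from the base axis. Payload 7.1 kg.
Tool frame: the origin (TCP) lies midway between the tips of the shut fingers; the grasp point (between the pads) lies 19 mm behind it (ctrl.tcp_to_grasp is the distance from the TCP to the grasp point, in mm); z points along the fingers, y is the line along which they close (so a half turn about z gives the same grasp; the last joint's range is limited). The gripper opens to 88 mm and grips with 3 to 60 N. Pads are 20 mm wide; open, the fingers measure 115 mm over their backs; the gripper's body (75 mm by 178 mm) begins 61 mm behind the grasp point.
Start: joints at [1.209, 0.423, 1.63, -0, 1.089, -0.019], TCP at [210.046, 588.63, 222.675] pointing down, gripper open.
Joint ranges: [-3, 3], [-0.9, 2.11], [0.09, 2.58], [-1.31, 4.45], [0.11, 2.69], [-2.54, 2.54]. Speed limits (rad/s): [2.39, 2.39, 3.01, 3.14, 3.14, 3.14].

## Interface

Orientations are given as a rotation vector (axis times angle).
In Python, from workcell import get_obs, cams, ticket, boxes_of, ctrl gives the robot as it stands.
- The arm moves only by the shell command python3 -m creep 'ROWS' [OPENING]. ROWS is JSON, one flat list of numbers, 4 for each row, row after row: the shift along the world's x, y, z in m, then the turn about the world's z in rad. In form: [tx, ty, tz, spin, tx, ty, tz, spin, ...]. A call has 1 to 10 rows; each row is the pose to reach, as a shift and turn from the pose commanded when the call began; what a row does not reach only later rows make up. A row lasts 1/12 s, in which the tool goes at most 41.7 mm and 7.16 degrees, less where a joint would pass 70% of its speed; a pose out of reach is approached as far as the arm can. A call with a gripper value outside its range is refused whole. OPENING is the opening, from 0 (shut) to 1 (fully open), set as the call begins (- or left out, the last holds). The fingers move at their own pace and stop on an object; the grip force is fixed at half the most. Time passes only in rows, so rows that repeat a pose let the fingers close. It gives the time, the measured TCP pose, the force, the opening and the grip force at its end, in the units of the state.
- get_obs(): the state, without advancing time (a new reading comes with each control period).
- cams.get_image(name): name is "scene" or "top" or "wrist"; returns (picture, depth): 400x640x3 uint8, red, green, blue; 400x640 float32, mm along the optical axis (not along the pixel's ray), 0 where there is no reading.
- cams.get_calibration(name): a dict with "mtx" (3x3 intrinsics, pixels), "R" (3x3) and "t" (3): a world point X has camera coordinates R X + t; the wrist camera has in their place "mount" (4x4, takes a point from camera to tool coordinates, whose origin is the TCP and whose axes are the flange's). Camera axes: x right, y down, z forward; pixel columns grow to the right and rows downward; lengths in mm; the calibration is good to about 2 mm. A picture is of the moment at which its call begins: read the wrist's pose just before it. get_calibration takes no time and is no camera call.
- ticket.close_job(): hands the job in; it is judged then, once.
Trained networks look in the newest picture that a camera, given by its name, has taken for a name from the list of things; names that differ only in an ending like _2 or _b are one class to them, and where a whole thing is asked for, a point or a joint stands for the part that bears it (a point fixed in the world has none). Each returns a list of dicts, best first, with "score" (0 to 1); they miss things now and then, are a little off and sometimes report something else, mostly with a low value. They report only what shows in the picture. A call takes as long as a camera call.
- boxes_of(camera, target): "centre" ([column, row] in pixels, amid what is visible of it).
The state is a dict: "t": time; "qpos": joint angles; "qvel": joint speeds; "joint_torque": joint torques, N m; "ee_pos": TCP position; "orientation": TCP orientation; "ft_force": force on the tool from outside, world axes, zero at the start; "moment": the same for the moment, N m; "width": finger opening in mm; "grasp_force": force on a finger pad.
Only numpy, scipy, OpenCV 4.12 (cv2) and the standard library are available. Lean on these libraries where they do the work, as an engineer would, in place of code of your own. Each camera call takes 0.05 s, during which the arm holds its last target. There are 200 camera calls.

## Task

Gauge the beech dowel in the bench micrometer: lay it in the V-rest and slide it in under the spindle until its end meets the end stop. Then turn the knurled ratchet thimble clockwise to close the spindle on it, until the ratchet slips on the dowel; let it slip about a sixth of a turn and stop. Follow the thimble down without pushing or pulling on it, so that only the ratchet sets the pressure, leave the dowel clamped there, and leave the other things on the bench alone.

Things in the scene. Friction and masses are not known exactly. Their poses are not given: they have to be found in the camera images.
- dowel_mid (a point): Middle of the loose beech dowel, on its axis: a plain round rod, 14 mm diameter, 150 mm long, about 25 g, both ends chamfered and alike, lying flat on the table at the start. Its x axis runs along the dowel. Taken 40 mm or more from its middle, at the end away from the stop, it leaves the hand clear of V-rest, spindle and thimble when it is home.
- gauge_nest (a point): Bench micrometer, screwed down (base plate 142 x 126 x 14 mm, grey C-frame on its +y side). This point: on the vertical spindle axis, at the height of a seated dowel's axis (67 mm above the table). z up, x = the direction in which a dowel is slid in. The flat anvil (12 mm diameter) is 7 mm below it. A dowel that is home has its axis along this x and its middle at (-50, 0, 0) mm.
- v_rest (a point): Steel V-rest of the micrometer, an open 90 degree V along the micrometer's x, 50 mm long (25 mm either side of this point, which is on a seated dowel's axis and level with the tops of the V's walls, 20 mm apart). It lies in front of the anvil: its far end is 16 mm short of the spindle axis. Put in from above, a dowel must end 10 mm or more short of the spindle axis; let go before it is nearly home it tips off backwards.
- stop_face (a point): Centre of the face of the end stop (a 10 mm set screw), 25 mm beyond the spindle axis along the micrometer's x, at the height of a seated dowel's axis.
- spindle: Steel spindle, 9 mm diameter; origin at the centre of its lower face. It moves straight down onto the dowel without rotating. At the start it stands 2 to 4 mm above the top of a seated dowel, whose top is 74 mm above the table. Spindle, graduated skirt and ratchet thimble rise and sink together. The screw holds by itself when let go.
- ratchet_grip (a point): Middle of the ratchet thimble: knurled upright cylinder on top of the micrometer, 25 mm diameter, 30 mm high (15 mm above and below this point), on the spindle axis; below it a 22 mm graduated skirt. Clockwise seen from above lowers the spindle 10 mm a turn and the thimble sinks with it (1.6 mm per rad) until the spindle meets the dowel. Turning takes 0.06 N m, the ratchet slips at 0.071 N m.
- ratchet (a joint): Slip of the ratchet on its screw, rad: 0 at the start, grows as it slips clockwise, constant while the screw turns along. Slipping, it clamps the dowel with about 7 N. A push down on the thimble while turning adds to that; an upward pull takes from it: at over about 7 N of pull the ratchet slips before the spindle has closed.
- sand_block: Cork sanding block, 63 x 105 x 34 mm, origin at the centre of its underside; leave it alone.
- wax_tin: Tin of wax with a black lid, 67 mm diameter, 64 mm high, origin at the centre of its underside; leave it alone.
- drill_jig: Wooden dowelling guide with a toggle clamp, 298 x 84 x 37 mm, long along its x, origin at the centre of its underside; leave it alone.

How it is judged:
By the outcome, as a careful person would: the job done as asked, in the order asked, and still so for the second after the job is handed in, with the robot touching nothing.
It also fails if it takes over 72 s, if anything falls off the work surface, if the arm or the gripper's body presses on something with over 40 N, if the wrist force passes 120 N, or if a joint passes its speed limit or range.

## Working session

There is one attempt and no reset: what is moved stays moved. The work goes in short steps, Python scripts to look and compute and a shell command to move; the robot and the scene stay as the last step left them, time stands still between calls to the robot, and variables do not carry over. Pictures are saved under pics/ and viewed, at most 10 in all, crops included, and the job is handed in when it is done.

```bash
mkdir -p pics; ls
cat > h.py <<'E'
import numpy as np, cv2
from workcell import get_obs, cams, ticket, boxes_of, ctrl
from scipy.spatial.transform import Rotation as Ro
def save(im,n): cv2.imwrite('pics/'+n,im[...,::-1])
def w(name,uv,d,obs=None):
    c=cams.get_calibration(name); K=np.array(c['mtx']); uv=np.atleast_2d(uv).astype(float); d=np.atleast_1d(d)
    p=np.c_[(uv[:,0]-K[0,2])/K[0,0],(uv[:,1]-K[1,2])/K[1,1],np.ones(len(uv))]*d[:,None]
    if 'mount' in c:
        M=np.array(c['mount']); p=p@M[:3,:3].T+M[:3,3]
        return p@Ro.from_rotvec(obs['orientation']).as_matrix().T+np.array(obs['ee_pos'])
    return (p-np.array(c['t']))@np.array(c['R'])
def cloud(name,im,D,obs=None):
    v,u=np.nonzero(D>0); return w(name,np.c_[u,v],D[v,u],obs),np.c_[u,v]
E
python3 - <<'E'
from h import *
o=get_obs(); print(o)
for n in ['scene','top']:
    im,D=cams.get_image(n); save(im,n+'0.png'); np.save(n+'0.npy',D)
    for t in ['dowel_mid','spindle','ratchet_grip','v_rest','gauge_nest','stop_face']:
        for b in boxes_of(n,t)[:2]:
            c=np.array(b['centre']);i=np.round(c).astype(int);d=D[i[1],i[0]]
            print(n,t,round(b['score'],2),c.round(1),w(n,c,d).round(1) if d else None)
E
```

```text
pics
{'t': 0.0, 'qpos': array([ 1.20898377e+00,  4.23818215e-01,  1.63066914e+00, -8.85577187e-06,
        1.08857980e+00, -1.89853011e-02]), 'qvel': array([-9.90912144e-04, -9.92281985e-04, -2.74377726e-05, -1.53607299e-03,
        1.10359377e-03,  3.08667033e-04]), 'joint_torque': array([ 8.53808979e-05, -5.44632518e+01, -2.73675352e+01,  6.43947744e-02,
        2.26278871e-02, -1.28284523e-04]), 'ee_pos': array([209.87315343, 588.13697912, 221.92401157]), 'orientation': array([-5.35825725e-01, -3.09528434e+00,  2.27641736e-03]), 'ft_force': array([-0.36604276,  0.47036352, -0.7224871 ]), 'moment': array([ 0.00143695, -0.00350481,  0.00285258]), 'grasp_force': 0.0, 'width': 87.92124117379511}
scene dowel_mid 0.68 [248.2 288.1] [[623.9 325.7  63.7]]
scene dowel_mid 0.47 [389.6 195.4] [[ 470.  -202.3    8.3]]
scene spindle 0.61 [294.5 189.2] [[644.   69.  189.3]]
scene ratchet_grip 0.65 [291.2 187. ] [[652.9  71.1 195. ]]
scene v_rest 0.91 [295.1 228.9] [[650.3  74.7  18.4]]
scene v_rest 0.52 [353.4 163.2] [[ 642.9 -275.4    8.4]]
scene gauge_nest 0.59 [295.  232.2] [[644.9  83.6  15.7]]
scene stop_face 0.68 [292.7 231. ] [[654.6  81.8  13.1]]
top dowel_mid 0.77 [418.  240.7] [[ 462.7 -225.9    1.7]]
top spindle 0.54 [312.7 157.2] [[661.3  64.  200.5]]
top spindle 0.44 [413.7 239.8] [[ 465.3 -213.2    4.8]]
top ratchet_grip 0.48 [312.6 160.8] [[653.4  64.3 197.2]]
top v_rest 0.57 [309.4 178.3] None
top gauge_nest 0.62 [306.5 174.2] [[647.2  85.3  13.2]]
top stop_face 0.63 [309.8 177.5] [[631.2  74.5  65.8]]
```

View pics/scene0.png

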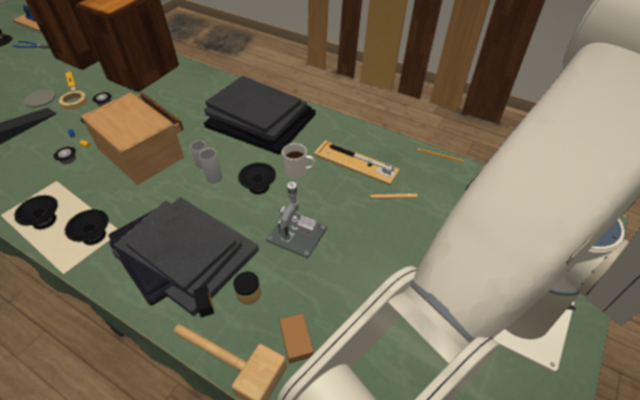

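View pics/top0.png

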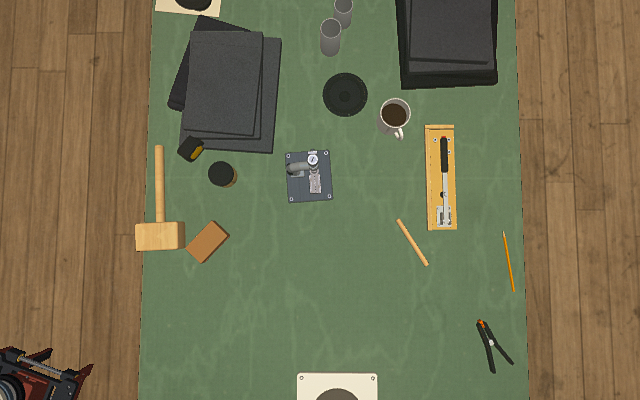

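The scene view shows the micrometer at about (297,225) and the dowel at (393,195). In the top view the micrometer is at (308,175) with its V-rest at (316,180), towards the robot. The dowel runs there from (398,220) to (427,265). I'll measure both with depth.

Run:
```python
from h import *
im=cv2.imread('pics/top0.png')[...,::-1]; D=np.load('top0.npy')
hsv=cv2.cvtColor(im.copy(),cv2.COLOR_RGB2HSV)
P,uv=cloud('top',im,D); 
print('table z',np.median(P[:,2]))
# dowel by colour
m=np.zeros(D.shape,np.uint8); m[212:272,390:436]=1
s=(hsv[...,0]<25)&(hsv[...,1]>60)&(hsv[...,2]>110)&(m>0)
v,u=np.nonzero(s); print(len(u))
q=w('top',np.c_[u,v],np.full(len(u),np.median(D[s])))  
print('raw z',np.median(q[:,2]))
(c,sz,a)=cv2.minAreaRect(q[:,:2].astype(np.float32)); print('dowel',c,sz,a)
vx=cv2.fitLine(q[:,:2].astype(np.float32),cv2.DIST_L2,0,.01,.01).ravel();print(vx,np.degrees(np.arctan2(vx[1],vx[0])))
# base plate
b=(P[:,0]>540)&(P[:,0]<740)&(P[:,1]>-30)&(P[:,1]<170)
B=P[b]
pl=B[(B[:,2]>7)&(B[:,2]<22)]
print('plate',len(pl),cv2.minAreaRect(pl[:,:2].astype(np.float32)))
for lo,hi in [(50,85),(85,120),(120,160),(160,190),(190,215),(215,260)]:
    t=B[(B[:,2]>lo)&(B[:,2]<hi)]
    if len(t): print(lo,hi,len(t),t.mean(0).round(1),t.min(0).round(0),t.max(0).round(0))
```

```text
table z -1.0655007167168389
432
raw z 12.72042555475159
dowel (469.12896728515625, -216.73455810546875) (146.0509033203125, 107.75361633300781) 0.13110414147377014
[ 9.7623420e-01 -2.1671824e-01  4.8112247e+02 -2.2635814e+02] -12.516352
plate 1544 ((643.0773315429688, 80.25779724121094), (142.06695556640625, 126.01808166503906), 4.515614032745361)
50 85 267 [631.   66.3  64. ] [591.  47.  50.] [708. 132.  85.]
85 120 120 [650.5 111.3 110. ] [640.  52.  87.] [667. 136. 120.]
120 160 129 [653.2  85.7 124.5] [645.  52. 120.] [664. 115. 137.]
160 190 15 [648.1  64.  180.5] [645.  54. 170.] [661.  78. 190.]
190 215 94 [656.6  65.4 196.8] [645.  54. 191.] [670.  77. 201.]
```

Run:
```python
from h import *
im=cv2.imread('pics/top0.png')[...,::-1]; D=np.load('top0.npy')
hsv=cv2.cvtColor(im.copy(),cv2.COLOR_RGB2HSV)
m=np.zeros(D.shape,np.uint8); m[212:272,390:436]=1
s=((hsv[...,0]<25)&(hsv[...,1]>60)&(hsv[...,2]>110)&(m>0)).astype(np.uint8)
n,L,st,ce=cv2.connectedComponentsWithStats(s); i=np.argmin([abs(c[0]-412)+abs(c[1]-242) if st[k,4]>60 else 1e9 for k,c in enumerate(ce)])
v,u=np.nonzero(L==i)
z=np.median(D[L==i]); q=w('top',np.c_[u,v],np.full(len(u),z)); print(len(u),q[:,2].mean())
(c,sz,a)=cv2.minAreaRect(q[:,:2].astype(np.float32)); print(c,sz,a)
f=cv2.fitLine(q[:,:2].astype(np.float32),cv2.DIST_L2,0,.01,.01).ravel(); print(f,np.degrees(np.arctan2(f[1],f[0])))
print(cams.get_calibration('wrist'))
```

```text
275 12.645180887145674
(459.96112060546875, -206.43896484375) (151.89151000976562, 13.741907119750977) 33.03839111328125
[   0.83804405    0.54560256  459.6697     -206.61488   ] 33.06585
{'mtx': array([[295.18966625,   0.        , 316.68366779],
       [  0.        , 295.18966625, 200.38010092],
       [  0.        ,   0.        ,   1.        ]]), 'mount': array([[ 4.37734331e-04, -9.66972778e-01, -2.54879295e-01,
         6.88415672e+01],
       [ 9.99999896e-01,  3.89927287e-04,  2.38093932e-04,
        -6.64812932e-01],
       [-1.30845958e-04, -2.54879373e-01,  9.66972848e-01,
        -1.61920905e+02],
       [ 0.00000000e+00,  0.00000000e+00,  0.00000000e+00,
         1.00000000e+00]])}
```

```bash
python3 -m creep '[0.19,-0.37,0,-1.1, 0.19,-0.37,0,-1.1, 0.19,-0.37,0,-1.1, 0.19,-0.37,0,-1.1, 0.19,-0.37,0,-1.1, 0.19,-0.37,0,-1.1, 0.19,-0.37,0,-1.1, 0.19,-0.37,0,-1.1, 0.19,-0.37,0,-1.1, 0.19,-0.37,0,-1.1]' 1; python3 -m creep '[0.016,-0.45,-0.1,-1.12, 0.016,-0.45,-0.1,-1.12, 0.016,-0.45,-0.1,-1.12, 0.016,-0.45,-0.1,-1.12, 0.016,-0.45,-0.1,-1.12, 0.016,-0.45,-0.1,-1.12, 0.016,-0.45,-0.1,-1.12, 0.016,-0.45,-0.1,-1.12, 0.016,-0.45,-0.1,-1.12, 0.016,-0.45,-0.1,-1.12]' 1
```

```text
t: 1.53
ee_pos: [400.7, 216.8, 223.0]
orientation: [2.081, 2.353, 0.001]
ft_force: [0.6, 0.2, -0.0]
width: 87.9
grasp_force: 0.0
t: 2.37
ee_pos: [414.4, -190.1, 132.2]
orientation: [3.013, 0.886, 0.001]
ft_force: [1.1, 1.2, 0.0]
width: 88.2
grasp_force: 0.0
```

```bash
python3 -m creep '[0.002,-0.043,-0.01,0, 0.002,-0.043,-0.01,0, 0.002,-0.043,-0.01,0, 0.002,-0.043,-0.01,0]'
python3 - <<'E'
from h import *
o=get_obs(); im,D=cams.get_image('wrist'); save(im,'w1.png'); print(o['ee_pos'],Ro.from_rotvec(o['orientation']).as_matrix()[:,1])
P,uv=cloud('wrist',im,D,o)
hsv=cv2.cvtColor(im.copy(),cv2.COLOR_RGB2HSV)[uv[:,1],uv[:,0]]
s=(hsv[:,0]<25)&(hsv[:,1]>60)&(hsv[:,2]>110)&(P[:,2]<25)&(np.hypot(P[:,0]-460,P[:,1]+206)<95)
q=P[s]; print(s.sum(),np.percentile(q[:,2],[5,50,95]))
f=cv2.fitLine(q[:,:2].astype(np.float32),cv2.DIST_HUBER,0,.01,.01).ravel(); 
t=(q[:,:2]-f[2:])@f[:2]; print(f,np.degrees(np.arctan2(f[1],f[0])),np.percentile(t,[.3,99.7]))
print('mid',f[2:]+f[:2]*np.mean(np.percentile(t,[.3,99.7])))
E
```

```text
t: 2.7
ee_pos: [416.0, -230.6, 122.2]
orientation: [-3.011, -0.895, 0.001]
ft_force: [-0.2, 0.1, 0.5]
width: 87.9
grasp_force: 0.0
[ 416.04228148 -230.59593885  122.2046591 ] [ 0.54603155 -0.83776405 -0.00097394]
3085 [ 7.95602018 12.49352531 14.20527585]
[   0.8511469     0.52492756  468.44016    -208.00993   ] 31.663364 [-81.99266973  66.58917498]
mid [ 461.8848368 -212.0527929]
```

View pics/w1.png

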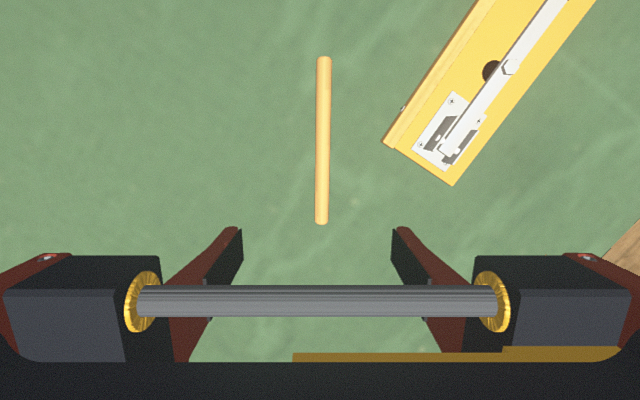

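The wrist view shows the dowel running between the fingers from (324,57) to (321,224), about 5 mm off the tool axis. The jig is clear to the right. Descending.

```bash
python3 -m creep '[0.003,-0.003,-0.04,0, 0.003,-0.003,-0.08,0, 0.003,-0.003,-0.105,0, 0.003,-0.003,-0.112,0, 0.003,-0.003,-0.116,0, 0.003,-0.003,-0.118,0, 0.003,-0.003,-0.118,0, 0.003,-0.003,-0.118,0]' 0.5
```

```text
t: 3.42
ee_pos: [420.5, -234.1, 5.7]
orientation: [3.009, 0.897, 0.003]
ft_force: [0.2, 0.5, 0.8]
width: 44.2
grasp_force: 0.0
```

```bash
python3 -m creep '[0,0,-0.002,0, 0,0,-0.0035,0, 0,0,-0.0035,0]'; python3 -m creep '[0,0,0,0, 0,0,0,0, 0,0,0,0, 0,0,0,0, 0,0,0,0, 0,0,0,0]' 0
```

```text
t: 3.67
ee_pos: [419.7, -234.1, 1.2]
orientation: [3.01, 0.896, 0.001]
ft_force: [-0.8, 0.4, 0.3]
width: 44.1
grasp_force: 0.0
t: 4.17
ee_pos: [419.5, -233.9, 0.8]
orientation: [-3.011, -0.896, 0.0]
ft_force: [-0.6, 0.1, -0.1]
width: 13.0
grasp_force: 30.0
```

```bash
python3 -m creep '[0,0,0.04,0, 0,0,0.08,0, 0,0,0.11,0, 0.02,0.03,0.12,-0.12, 0.098,0.288,0.12,-0.5, 0.098,0.288,0.12,-0.5, 0.098,0.288,0.12,-0.5, 0.098,0.288,0.12,-0.5, 0.098,0.288,0.12,-0.5, 0.098,0.288,0.12,-0.5]'; python3 -m creep '[0,0.06,0,0, 0,0.06,0,0, 0,0.06,0,0, 0,0.06,0,0]'
python3 - <<'E'
from h import *
for n in ['wrist','top','scene']:
    o=get_obs(); im,D=cams.get_image(n); save(im,n+'2.png'); np.save(n+'2.npy',D)
    if n=='wrist': np.save('o2.npy',o,allow_pickle=True); print(o['ee_pos'],Ro.from_rotvec(o['orientation']).as_matrix())
E
```

```text
t: 5.0
ee_pos: [506.6, 19.5, 120.8]
orientation: [3.139, 0.123, -0.0]
ft_force: [0.4, 0.2, -0.2]
width: 12.8
grasp_force: 30.0
t: 5.33
ee_pos: [506.2, 78.4, 120.6]
orientation: [3.139, 0.128, -0.001]
ft_force: [0.3, -0.9, 0.3]
width: 13.3
grasp_force: 30.0
[506.15920343  78.38926788 120.57104958] [[ 9.96676510e-01  8.14597246e-02 -4.97391897e-04]
 [ 8.14596058e-02 -9.96676611e-01 -2.54662278e-04]
 [-5.16483589e-04  2.13298563e-04 -9.99999844e-01]]
```

View pics/wrist2.png

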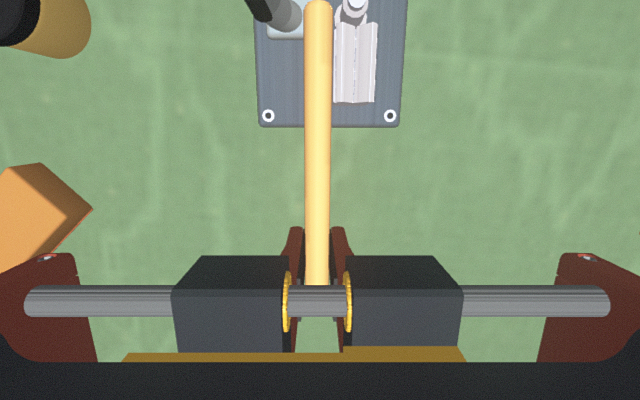

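The wrist view shows the dowel held along the tool axis, from (318,285) to (318,5). The V-rest is to its right, at columns 333-377, with the anvil and stop beyond it at (355,8). I'll work out the offsets.

Run:
```python
from h import *
o=np.load('o2.npy',allow_pickle=True).item()
im=cv2.imread('pics/wrist2.png')[...,::-1];D=np.load('wrist2.npy')
P,uv=cloud('wrist',im,D,o); P[:,2]+=0
hsv=cv2.cvtColor(im.copy(),cv2.COLOR_RGB2HSV)[uv[:,1],uv[:,0]]
d=(hsv[:,1]>80)&(hsv[:,0]<25)&(abs(uv[:,0]-318)<20)&(uv[:,1]<255)
q=P[d]; f=cv2.fitLine(q[:,:2].astype(np.float32),cv2.DIST_HUBER,0,.01,.01).ravel(); print('dowel',len(q),f,np.degrees(np.arctan2(f[1],f[0])),'x max',q[:,0].max())
for a in range(520,640,20):
    s=q[abs(q[:,0]-a)<4]; print(a,s.mean(0).round(1),s[:,2].max().round(1))
a=np.radians(4.5); X=np.array([np.cos(a),np.sin(a)]);Y=np.array([-X[1],X[0]])
C=np.array([643.08,80.26])
for nm in ['wrist','top']:
    if nm=='top':
        im=cv2.imread('pics/top0.png')[...,::-1];D=np.load('top0.npy');P,uv=cloud('top',im,D)
    L=np.c_[(P[:,:2]-C)@X,(P[:,:2]-C)@Y,P[:,2]]
    k=(abs(L[:,0])<90)&(abs(L[:,1])<75)
    if nm=='wrist':k&=~d
    pl=k&(L[:,2]>7)&(L[:,2]<20); print(nm,'plate z',np.median(L[pl,2]), 'near edge',np.percentile(L[pl,0],.5),'y',np.percentile(L[pl,1],[.5,99.5]))
    for lo,hi in [(40,63),(63,80),(188,210)]:
        s=L[k&(L[:,2]>lo)&(L[:,2]<hi)&(L[:,1]<12)]
        if len(s): print(lo,hi,len(s),'x',np.percentile(s[:,0],[1,50,99]).round(1),'y',np.percentile(s[:,1],[1,50,99]).round(1),s[:,:2].mean(0))
    # V wall profile
    s=L[k&(L[:,0]>-60)&(L[:,0]<-20)&(L[:,1]<10)&(L[:,2]>25)]
    for y in range(-34,8,3):
        t=s[abs(s[:,1]-y)<1.5]
        if len(t): print(y,len(t),np.median(t[:,2]).round(1),end=' | ')
    print()
```

```text
dowel 5168 [9.9795866e-01 6.3862972e-02 5.7431012e+02 8.4612198e+01] 3.6615703 x max 670.4699977798282
520 [518.9  76.5 134.8] 158.0
540 [540.   81.  131.2] 134.7
560 [559.9  82.2 131.2] 134.5
580 [580.   83.9 131.4] 134.6
600 [600.2  85.1 131.5] 134.1
620 [620.   86.3 131.7] 135.4
wrist plate z 13.81731440948532 near edge -70.78823932976528 y [-64.06226582  60.30178335]
40 63 2210 x [-52.9 -20.6  13. ] y [-31.2 -17.4  -3. ] [-20.12347043 -16.47621354]
63 80 1741 x [-52.4 -26.9  -3.6] y [-31.4 -23.   -4.5] [-27.26848766 -17.85312635]
-31 146 64.2 | -28 241 66.0 | -25 266 63.9 | -22 261 60.8 | -19 242 58.0 | -16 199 59.0 | -13 211 61.9 | -10 217 65.0 | -7 249 65.6 | -4 261 53.8 | 2 2 126.3 | 5 120 132.8 | 
top plate z 13.598823316779843 near edge -70.60933044189954 y [-62.61237011  62.18063364]
40 63 135 x [-52.8 -27.   35. ] y [-30.7 -16.   -1.6] [-26.12334705 -15.9364851 ]
63 80 126 x [-52.5 -18.4  62.8] y [-29.5 -18.4  -2.9] [ -4.73115694 -16.66327364]
188 210 98 x [ 0.6 12.  23.7] y [-27.4 -15.9  -3.9] [ 12.09910767 -15.93561822]
-31 8 54.5 | -28 15 65.0 | -25 16 65.6 | -22 16 61.6 | -19 14 59.4 | -16 15 57.9 | -13 15 59.8 | -10 14 62.0 | -7 16 65.1 | -4 15 65.1 | -1 4 53.1 |
```

```bash
python3 -m creep '[0.008,-0.027,0,0, 0.008,-0.027,0,0, 0.008,-0.027,-0.02,0, 0.008,-0.027,-0.04,0, 0.008,-0.027,-0.04,0, 0.008,-0.027,-0.04,0, 0.008,-0.027,-0.04,0]'
python3 - <<'E'
from h import *
o=get_obs(); im,D=cams.get_image('wrist'); save(im,'wrist3.png'); np.save('wrist3.npy',D)
print(o['ee_pos'],Ro.from_rotvec(o['orientation']).as_matrix()[:2,0])
P,uv=cloud('wrist',im,D,o)
hsv=cv2.cvtColor(im.copy(),cv2.COLOR_RGB2HSV)[uv[:,1],uv[:,0]]
a=np.radians(4.5); X=np.array([np.cos(a),np.sin(a)]);Y=np.array([-X[1],X[0]]);C=np.array([643.08,80.26])
L=np.c_[(P[:,:2]-C)@X,(P[:,:2]-C)@Y,P[:,2]]
d=(hsv[:,1]>80)&(hsv[:,0]<25)&(abs(uv[:,0]-318)<40)&(L[:,2]>75)&(L[:,2]<102)
for x in range(-110,10,10):
    s=L[d&(abs(L[:,0]-x)<3)]
    v=L[(abs(L[:,0]-x)<3)&(L[:,2]>60)&(L[:,2]<70)&(abs(L[:,1]+18)<20)]
    print(x,len(s), (s[:,1].min()+s[:,1].max()).round(2)/2 if len(s) else '', np.median(s[:,1]).round(2) if len(s) else '', s[:,2].max().round(1) if len(s) else '', 'V',len(v),np.percentile(v[:,1],[1,99]).round(1) if len(v) else '')
E
```

```text
t: 6.07
ee_pos: [514.7, 50.0, 81.3]
orientation: [-3.139, -0.122, -0.0]
ft_force: [0.4, -0.1, -1.2]
width: 13.1
grasp_force: 30.0
[514.74915309  50.04354571  81.31687695] [0.99698516 0.07759213]
-110 165 -21.115 -18.42 94.6 V 0 
-100 165 -21.11 -18.47 94.8 V 0 
-90 179 -21.08 -18.49 94.5 V 0 
-80 199 -21.09 -18.55 95.0 V 0 
-70 214 -21.06 -18.6 95.2 V 0 
-60 226 -21.35 -18.66 95.0 V 0 
-50 223 -21.66 -19.17 95.7 V 215 [-31.6  -4.3]
-40 260 -21.345 -19.2 95.2 V 223 [-31.4  -4.5]
-30 331 -21.59 -20.18 95.3 V 247 [-31.9  -4.3]
-20 354 -21.6 -22.45 95.5 V 255 [-31.7  -4.4]
-10 301 -21.6 -21.54 95.4 V 264 [-31.6  -4.1]
0 0    V 3 [-30.5  -8.3]
```

View pics/wrist3.png

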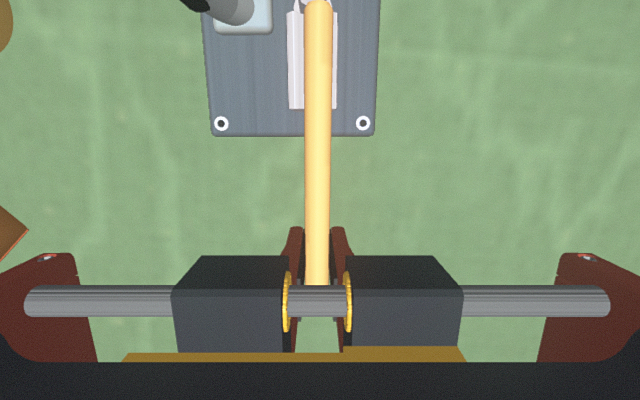

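The wrist view shows the V-rest at columns 288-337, with the dowel at about 318, so the dowel is roughly 3 mm too far right. I'll correct that and lower.

```bash
python3 -m creep '[0,0.003,0,0.005, 0,0.003,-0.005,0.005, 0,0.003,-0.013,0.005, 0,0.003,-0.018,0.005, 0,0.003,-0.019,0.005, 0,0.003,-0.019,0.005, 0,0.003,-0.019,0.005]'
python3 - <<'E'
from h import *
for i in range(4): o=get_obs(); print(o['ft_force'].round(2),o['moment'].round(3),o['ee_pos'].round(1)); im,D=cams.get_image('wrist')
save(im,'wrist4.png')
E
```

```text
t: 6.7
ee_pos: [514.3, 53.6, 61.5]
orientation: [3.139, 0.132, -0.001]
ft_force: [-0.7, -0.1, -0.3]
width: 13.0
grasp_force: 30.0
[-0.72 -0.08 -0.25] [-0.076  0.177  0.034] [514.3  53.6  61.5]
[-0.22  0.7  -0.58] [-0.037  0.193 -0.055] [514.4  53.6  61.6]
[ 0.32 -0.29 -0.05] [-0.029  0.158  0.021] [514.5  53.6  61.8]
[-0.54  0.02  0.43] [-0.013  0.181  0.002] [514.5  53.6  61.8]
```

```bash
python3 -m creep '[0,0,-0.0005,0, 0,0,-0.0005,0, 0,0,-0.0005,0]'|egrep 'pos|ft';python3 -m creep '[0,0,-0.0005,0, 0,0,-0.0005,0, 0,0,-0.0005,0]'|egrep 'pos|ft';python3 -m creep '[0,0,-0.0005,0, 0,0,-0.0005,0, 0,0,-0.0005,0]'|egrep 'pos|ft'
python3 - <<'E'
from h import *
for i in range(2): o=get_obs(); print(o['ft_force'].round(2),o['moment'].round(3),o['ee_pos'].round(1)); im,D=cams.get_image('wrist')
save(im,'wrist4.png')
E
```

```text
ee_pos: [514.6, 53.6, 61.3]
ft_force: [-0.5, -0.3, 0.7]
ee_pos: [514.6, 53.6, 60.8]
ft_force: [0.6, -0.0, 0.8]
ee_pos: [514.6, 53.6, 60.3]
ft_force: [0.1, -0.6, 1.1]
[ 0.05 -0.57  1.13] [-0.071  0.037  0.007] [514.6  53.6  60.3]
[ 0.33 -0.96  0.48] [-0.062  0.044 -0.007] [514.6  53.6  60.3]
```

View pics/wrist4.png

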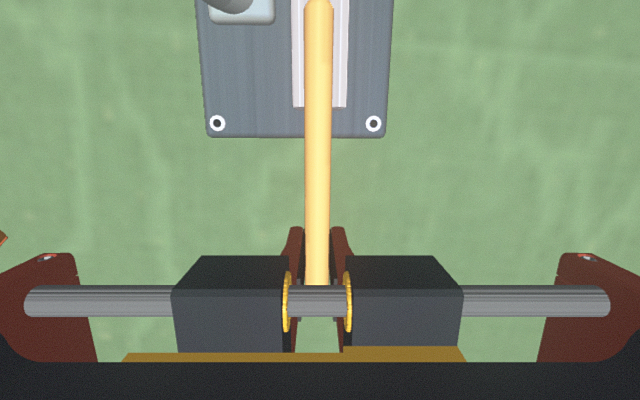

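The V-rest is now at columns 292-347 and the dowel at 305-332: centred and seated with about 1 N. Sliding in.

```bash
python3 -m creep '[0.006,0.0005,0,0, 0.012,0.001,0,0, 0.018,0.0014,0,0, 0.024,0.0019,0,0, 0.030,0.0024,0,0, 0.036,0.0028,0,0, 0.036,0.0028,0,0, 0.036,0.0028,0,0]'|egrep 'pos|ft';python3 -m creep '[0.002,0.0002,0,0, 0.004,0.0003,0,0, 0.004,0.0003,0,0]'|egrep 'pos|ft';python3 -m creep '[0.001,0.0001,0,0, 0.002,0.0002,0,0,0.002,0.0002,0,0]'|egrep 'pos|ft'
```

```text
ee_pos: [552.1, 56.4, 60.5]
ft_force: [3.1, -2.6, 0.9]
ee_pos: [554.0, 56.5, 60.2]
ft_force: [-2.5, -3.6, 3.2]
ee_pos: [555.7, 56.6, 60.1]
ft_force: [-3.3, -5.2, 4.3]
```

```bash
python3 -m creep '[0,-0.0005,0.0003,0, 0,-0.0005,0.0003,0, 0,-0.0005,0.0003,0]'|egrep 'pos|ft';python3 -m creep '[0.001,0.0001,0,0, 0.001,0.0001,0,0,0.001,0.0001,0,0]'|egrep 'pos|ft'
python3 - <<'E'
from h import *
for n in ['wrist','top','scene']:
    o=get_obs(); im,D=cams.get_image(n); save(im,n+'5.png'); np.save(n+'5.npy',D); print(o['ft_force'].round(2),o['moment'].round(3))
A=cv2.imread('pics/wrist5.png')[:200,220:420]; B=cv2.imread('pics/scene5.png')[150:280,230:370]
cv2.imwrite('pics/c5.png',np.hstack([cv2.resize(A,(380,380)),cv2.resize(B,(409,380))]))
E
```

```text
ee_pos: [556.2, 56.4, 60.5]
ft_force: [-1.4, -2.5, 1.4]
ee_pos: [557.6, 56.5, 60.6]
ft_force: [-1.6, -2.8, 2.0]
[-1.56 -2.83  2.05] [-0.44   0.36  -0.099]
[-1.31 -2.46  1.96] [-0.429  0.34  -0.048]
[-1.45 -2.32  1.08] [-0.424  0.398 -0.107]
```

View pics/c5.png

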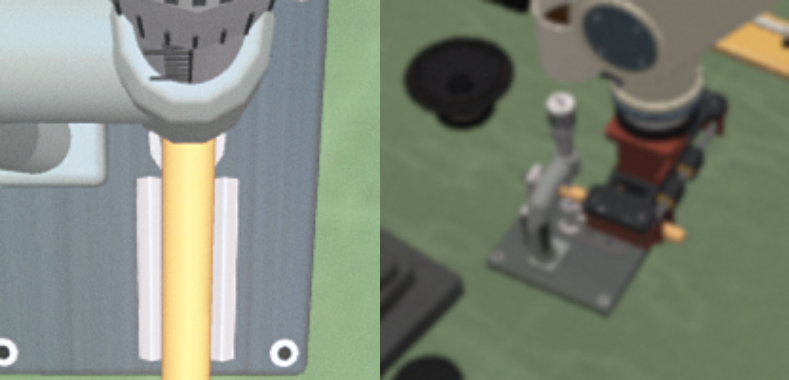

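The dowel lies centred in the V and passes under the spindle head. Continuing to the stop.

```bash
for i in 1 2 3; do python3 -m creep '[0.001,-0.0001,0,0, 0.001,-0.0001,0,0,0.001,-0.0001,0,0]'|egrep 'pos|ft'; done
```

```text
ee_pos: [558.8, 56.5, 60.6]
ft_force: [-1.2, -2.3, 1.6]
ee_pos: [559.7, 56.4, 60.6]
ft_force: [-0.7, -1.0, 0.9]
ee_pos: [560.0, 56.3, 60.5]
ft_force: [-3.8, 1.0, 3.3]
```

```bash
python3 -m creep '[0.001,0.0001,0,0, 0.001,0.0001,0,0,0.001,0.0001,0,0]'|egrep 'pos|ft';python3 -m creep '[0.001,0.0001,0,0, 0.001,0.0001,0,0,0.001,0.0001,0,0]'|egrep 'pos|ft|wid'
```

```text
ee_pos: [560.0, 56.3, 60.4]
ft_force: [-6.6, 0.4, 5.1]
ee_pos: [560.0, 56.3, 60.3]
ft_force: [-9.3, -0.8, 9.0]
width: 13.4
```

```bash
python3 -m creep '[-0.0015,0,0.0002,0, -0.0015,0,0.0002,0, -0.0015,0,0.0002,0]'|egrep 'pos|ft'; python3 -m creep '[0,0,0,0, 0,0,0,0, 0,0,0,0]' 0.35|egrep 'pos|ft|wid'
python3 - <<'E'
from h import *
im,D=cams.get_image('wrist'); save(im,'wrist6.png');np.save('wrist6.npy',D)
A=im[:260,200:440]
save(cv2.resize(A,(480,520)),'c6.png')
E
```

```text
ee_pos: [560.0, 56.3, 60.5]
ft_force: [-5.5, -1.1, 2.7]
ee_pos: [562.1, 56.5, 60.9]
ft_force: [-0.9, 0.7, 0.1]
width: 29.1
```

View pics/c6.png

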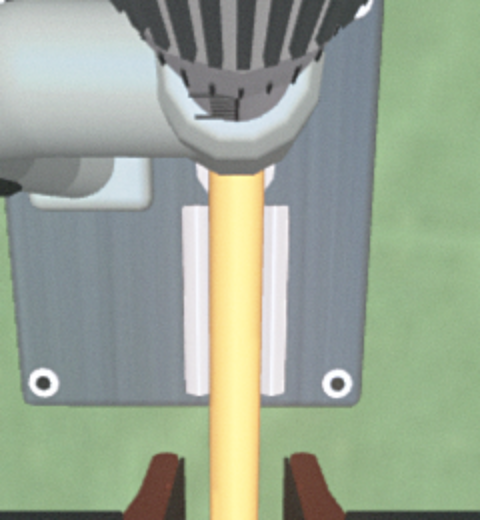

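The dowel stays seated after release. I'll go up and measure the thimble from above.

```bash
python3 -m creep '[0,0,0.03,0, 0,0,0.07,0, 0,0,0.11,0, 0,0,0.15,0, 0,0,0.18,0, 0,0,0.18,0, 0,0,0.18,0]' 0.6|egrep '^t|pos|ft|wid'
python3 - <<'E'
from h import *
a=np.radians(4.5); X=np.array([np.cos(a),np.sin(a)]);Y=np.array([-X[1],X[0]]);C=np.array([643.08,80.26])
for n in ['wrist','top']:
    o=get_obs(); im,D=cams.get_image(n); save(im,n+'7.png')
    P,uv=cloud(n,im,D,o); r=np.hypot(P[:,0]-657,P[:,1]-65)
    T=P[(r<30)&(P[:,2]>175)&(P[:,2]<215)]
    zt=np.percentile(T[:,2],95); top=T[T[:,2]>zt-4]
    print(n,len(T),'ztop',zt,np.median(top[:,2]),cv2.minEnclosingCircle(top[:,:2].astype(np.float32)),top[:,:2].mean(0))
    L=np.c_[(P[:,:2]-C)@X,(P[:,:2]-C)@Y,P[:,2]]
    pl=(abs(L[:,0])<90)&(abs(L[:,1])<80)&(L[:,2]>9)&(L[:,2]<18)
    print('plate',cv2.minAreaRect(P[pl][:,:2].astype(np.float32)))
    hsv=cv2.cvtColor(im.copy(),cv2.COLOR_RGB2HSV)[uv[:,1],uv[:,0]]
    d=(hsv[:,1]>80)&(hsv[:,0]<25)&(L[:,2]>60)&(L[:,2]<85)&(abs(L[:,1]+17)<15)&(abs(L[:,0]+60)<90)
    print('dowel x',np.percentile(L[d,0],[.5,99.5]),'y',np.median(L[d,1]),'z',np.percentile(L[d,2],[50,95]))
E
```

```text
t: 11.95
ee_pos: [562.5, 56.5, 242.9]
ft_force: [-0.0, 0.3, -0.8]
width: 52.7
wrist 1225 ztop 198.53268144603916 197.32162410665939 ((657.56005859375, 63.44956970214844), 12.300257682800293) [657.46758842  63.42943529]
plate ((643.432861328125, 78.4406967163086), (141.9109649658203, 126.02532196044922), 4.641524791717529)
dowel x [-111.11889569    1.54164023] y -15.987663366622956 z [71.87177304 74.1307875 ]Traceback (most recent call last):
  File "<stdin>", line 7, in <module>
    return _quantile_unchecked(
        a, q, axis, out, overwrite_input, method, keepdims, weights)
    return _ureduce(a,
                    func=_quantile_ureduce_func,
    ...<5 lines>...
                    overwrite_input=overwrite_input,
                    method=method)
    r = func(a, **kwargs)
    result = _quantile(arr,
                       quantiles=q,
    ...<2 lines>...
                       out=out,
                       weights=wgt)
    slices_having_nans = np.isnan(arr[-1, ...])
                                  ~~~^^^^^^^^^
IndexError: index -1 is out of bounds for axis 0 with size 0
```

```bash
python3 -m creep '[0.095,0.0075,0,1.2, 0.095,0.0075,0,1.2, 0.095,0.0075,0,1.2, 0.095,0.0075,0,1.2, 0.095,0.0075,0,1.2, 0.095,0.0075,0,1.2, 0.095,0.0075,0,1.2, 0.095,0.0075,0,1.2, 0.095,0.0075,0,1.2, 0.095,0.0075,0,1.2]' |egrep '^t|pos|ft|wid';python3 -m creep '[0,0,0,1.2, 0,0,0,1.2, 0,0,0,1.2, 0,0,0,1.2, 0,0,0,1.2, 0,0,0,1.2, 0,0,0,1.2, 0,0,0,1.2, 0,0,0,1.2, 0,0,0,1.2]'|egrep 'pos';python3 -m creep '[0,0,0,1.2, 0,0,0,1.2, 0,0,0,1.2, 0,0,0,1.2, 0,0,0,1.2, 0,0,0,1.2, 0,0,0,1.2, 0,0,0,1.2, 0,0,0,1.2, 0,0,0,1.2]'|egrep 'pos';python3 -m creep '[0,0,0,0.12, 0,0,0,0.24, 0,0,0,0.35, 0,0,0,0.35, 0,0,0,0.35]'
python3 - <<'E'
from h import *
o=get_obs(); print(o['qpos'].round(3), o['ee_pos'])
im,D=cams.get_image('wrist'); save(im,'wrist8.png')
P,uv=cloud('wrist',im,D,o); r=np.hypot(P[:,0]-657,P[:,1]-65)
T=P[(r<25)&(P[:,2]>175)&(P[:,2]<215)]
print(len(T))
if len(T):
    zt=np.percentile(T[:,2],95); top=T[T[:,2]>zt-4]; print(zt,cv2.minEnclosingCircle(top[:,:2].astype(np.float32)))
E
```

```text
t: 12.88
ee_pos: [654.9, 63.8, 237.8]
ft_force: [0.1, -1.0, 0.8]
width: 52.8
ee_pos: [654.9, 63.8, 237.8]
ee_pos: [654.9, 63.8, 237.8]
t: 14.97
ee_pos: [655.2, 63.8, 238.7]
orientation: [1.349, -2.834, -0.002]
ft_force: [-0.4, -0.3, -0.9]
width: 52.8
grasp_force: 0.0
[ 0.079  0.457  1.536  0.     1.152 -2.381] [655.17768594  63.81811296 238.65162328]
1070
198.4736519839152 ((657.52978515625, 63.09063720703125), 12.280174255371094)
```

```bash
python3 -m creep '[0.0023,0,-0.02,0, 0.0023,0,-0.045,0, 0.0023,0,-0.065,0, 0.0023,0,-0.072,0, 0.0023,0,-0.072,0, 0.0023,0,-0.072,0]'|egrep '^t|pos|ft|wid'; python3 -m creep '[0,0,0,0, 0,0,0,0, 0,0,0,0, 0,0,0,0, 0,0,0,0]' 0;  python3 - <<'E'
from h import *
F=[]
for i in range(6): o=get_obs(); F.append(np.r_[o['ft_force'],o['moment']]); cams.get_image('wrist')
print(np.mean(F,0).round(3),np.std(F,0).round(3),o['ee_pos'],Ro.from_rotvec(o['orientation']).as_matrix()[:2,1])
E
```

```text
t: 15.52
ee_pos: [658.4, 63.9, 168.8]
ft_force: [0.6, -0.4, -0.5]
width: 52.9
t: 15.93
ee_pos: [658.3, 64.2, 169.5]
orientation: [-1.355, 2.834, 0.001]
ft_force: [-2.2, 2.9, 5.7]
width: 24.4
grasp_force: 30.0
[-2.067  1.973  5.396  0.497  0.551 -0.017] [0.131 0.733 0.851 0.06  0.026 0.026] [658.26365814  64.28878799 169.49517629] [-0.77847609  0.62767423]
```

```bash
cat > f.py <<'E'
from h import *
import sys
F=[]
for i in range(int(sys.argv[1]) if len(sys.argv)>1 else 4): o=get_obs(); F.append(np.r_[o['ft_force'],o['moment']]); cams.get_image('wrist')
print(round(o['t'],2),np.mean(F,0).round(3),o['ee_pos'].round(2),'q6',o['qpos'][5].round(3),round(float(o['width']),1))
E
python3 -m creep '[-0.0005,0.0005,0.001,0, -0.0005,0.0005,0.001,0]'>/dev/null; python3 f.py 5
```

```text
16.6 [-0.056  0.658  0.402  0.201 -0.039 -0.004] [657.88  64.35 169.66] q6 -2.383 24.2
```

```bash
python3 -m creep '[0,0,-0.00016,-0.1, 0,0,-0.00032,-0.2, 0,0,-0.00048,-0.3, 0,0,-0.00064,-0.4, 0,0,-0.0008,-0.5]'>/dev/null; python3 f.py 3
```

```text
17.17 [ 0.959  0.224 -0.625 -0.029 -0.153  0.019] [657.97  64.18 168.85] q6 -1.882 24.2
```

```bash
python3 -m creep '[0,0,-0.0002,-0.1, 0,0,-0.0004,-0.2, 0,0,-0.0006,-0.3, 0,0,-0.0008,-0.4, 0,0,-0.0010,-0.5, 0,0,-0.0011,-0.6]'>/dev/null; python3 f.py 4; python3 -m creep '[0.0002,0,-0.00016,-0.1, 0.0002,0,-0.00032,-0.2]'>/dev/null; python3 f.py 4
```

```text
17.87 [ 0.959 -1.653  0.032 -0.393 -0.121 -0.022] [657.88  64.   167.89] q6 -1.288 24.4
18.23 [ 0.212 -2.643  0.715 -0.675  0.036 -0.025] [657.91  63.99 167.58] q6 -1.089 24.2
```

```bash
python3 -m creep '[0,-0.0007,-0.00016,-0.1, 0,-0.0007,-0.0003,-0.2]'>/dev/null; python3 f.py 5; python3 -m creep '[0,-0.0002,-0.00016,-0.1, 0,-0.0002,-0.00032,-0.2]'>/dev/null; python3 f.py 5
```

```text
18.65 [-0.16  -1.678  0.765 -0.473  0.173 -0.041] [657.86  63.72 167.23] q6 -0.89 24.7
19.07 [-0.709 -1.152  0.97  -0.375  0.291 -0.052] [657.86  63.57 166.93] q6 -0.69 24.4
```

```bash
python3 -m creep '[0.0001,-0.0003,-0.0001,-0.1, 0.0002,-0.0003,-0.0002,-0.2]'>/dev/null; python3 f.py 5; python3 -m creep '[0.0002,-0.0002,-0.00016,-0.1, 0.0002,-0.0002,-0.00032,-0.2]'>/dev/null; python3 f.py 5
```

```text
19.48 [-1.785 -0.683  0.529 -0.197  0.513 -0.05 ] [657.87  63.33 166.6 ] q6 -0.49 24.2
19.9 [-3.341  0.552  1.753 -0.019  0.832 -0.026] [657.91  63.16 166.27] q6 -0.29 24.4
```

```bash
python3 -m creep '[-0.0009,0,-0.00005,-0.1, -0.0009,0,-0.0002,-0.2]'>/dev/null; python3 f.py 6; python3 -m creep '[0,0,-0.00016,-0.1, 0,0,-0.00032,-0.2]'>/dev/null; python3 f.py 6
```

```text
20.37 [-1.639  0.897 -0.283  0.088  0.568 -0.022] [657.55  63.11 166.06] q6 -0.09 24.4
20.83 [-1.846  1.098  0.381  0.231  0.678 -0.031] [657.41  63.08 165.85] q6 0.111 24.3
```

```bash
python3 -m creep '[-0.0004,0.0003,0,-0.1, -0.0004,0.0003,0,-0.1]'>/dev/null; python3 f.py 6; python3 -m creep '[0,0,0,-0.1, 0,0,0,-0.1]'>/dev/null; python3 f.py 6
```

```text
21.3 [-1.106  0.766 -0.907  0.145  0.463 -0.034] [657.23  63.22 165.87] q6 0.213 24.0
21.77 [-1.198  0.647 -1.125  0.143  0.437 -0.035] [657.17  63.28 165.87] q6 0.313 24.2
```

```bash
python3 -m creep '[0,0,-0.0002,0, 0,0,-0.0002,0]'>/dev/null; python3 f.py 6; python3 -m creep '[0,0,0,-0.1, 0,0,0,-0.2]'>/dev/null; python3 f.py 6
```

```text
22.23 [-1.616  1.14   0.22   0.13   0.475  0.029] [657.16  63.29 165.81] q6 0.315 23.9
22.7 [-1.936  1.546  1.23   0.227  0.573 -0.008] [657.1   63.31 165.77] q6 0.512 24.1
```

```bash
python3 -m creep '[-0.0005,0.0004,0.0002,0, -0.0005,0.0004,0.0002,-0.1]'>/dev/null; python3 f.py 5; python3 -m creep '[0,0,0,-0.1, 0,0,0,-0.2]'>/dev/null; python3 f.py 5
```

```text
23.12 [ 0.032  0.306 -0.795  0.032  0.226  0.002] [656.83  63.52 165.83] q6 0.613 24.5
23.53 [ 0.222  0.24  -1.311  0.061  0.159 -0.027] [656.7   63.62 165.84] q6 0.811 24.5
```

```bash
python3 -m creep '[0,0,-0.0002,0, 0,0,-0.0002,-0.1, 0,0,-0.0002,-0.2, 0,0,-0.0002,-0.3]'>/dev/null; python3 f.py 5
```

```text
24.12 [-0.327  0.988 -0.595  0.174  0.216 -0.002] [656.69  63.77 165.82] q6 1.112 24.4
```

```bash
python3 -m creep '[0,0,0,0, 0,0,0,0, 0,0,0,0, 0,0,0,0]' 0.6|egrep 'pos|ft|wid'; python3 -m creep '[0,0,0.02,0, 0,0,0.05,0, 0,0,0.09,0, -0.03,0,0.12,0, -0.07,0,0.12,0, -0.1,0,0.12,0, -0.1,0,0.12,0, -0.1,0,0.12,0]'|egrep '^t|pos|ft'
python3 - <<'E'
from h import *
a=np.radians(4.5); X=np.array([np.cos(a),np.sin(a)]);Y=np.array([-X[1],X[0]]);C=np.array([643.08,80.26])
for n in ['wrist','scene','top']:
    o=get_obs(); im,D=cams.get_image(n); save(im,n+'9.png')
    P,uv=cloud(n,im,D,o)
    r=np.hypot(P[:,0]-657,P[:,1]-64); T=P[(r<15)&(P[:,2]>175)&(P[:,2]<215)]
    if len(T)>20: print(n,'ztop',np.percentile(T[:,2],95))
    L=np.c_[(P[:,:2]-C)@X,(P[:,:2]-C)@Y,P[:,2]]
    hsv=cv2.cvtColor(im.copy(),cv2.COLOR_RGB2HSV)[uv[:,1],uv[:,0]]
    d=(hsv[:,1]>80)&(hsv[:,0]<25)&(L[:,2]>60)&(L[:,2]<85)&(abs(L[:,1]+17)<15)&(abs(L[:,0]+60)<90)
    if d.sum()>20: print(n,'dowel x',np.percentile(L[d,0],[.5,99.5]),'y',np.median(L[d,1]))
A=cv2.imread('pics/wrist9.png'); B=cv2.imread('pics/scene9.png')[150:280,230:370]
cv2.imwrite('pics/c9.png',np.hstack([cv2.resize(A,(480,300)),cv2.resize(B,(320,300))]))
E
```

```text
ee_pos: [656.7, 63.6, 165.7]
ft_force: [0.1, -0.6, 0.1]
width: 47.3
t: 25.17
ee_pos: [555.7, 63.7, 286.4]
ft_force: [1.3, 0.2, -0.2]
wrist ztop 194.771579628097
wrist dowel x [-111.2540231     3.23672392] y -14.207335957846029
scene ztop 195.1136104211788
scene dowel x [-112.13471379   20.26969018] y -13.12860490839017
```

View pics/c9.png

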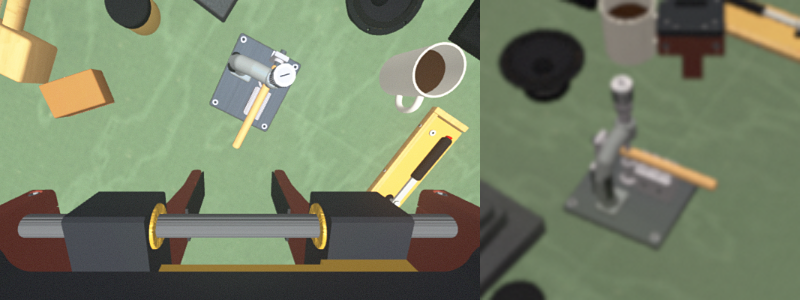

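The dowel lies home and level under the spindle. The thimble has sunk about 3.7 mm, which puts the slip at roughly 1.1 rad. Handing in.

```bash
python3 -c "
from workcell import ticket; print(ticket.close_job())"
```

```text
the job is handed in; nothing more can be done
None
```

The dowel is home against the end stop and clamped by the spindle, the ratchet slipped about 1.1 rad (roughly a sixth of a turn, estimated from how far the thimble sank), and the arm is clear of everything; the job is handed in at about 25 s, but no verdict came back.

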